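# Lock the access panel with its quarter-turn fastener

### The job

The access panel of the grey control-gear case stands sprung ajar. Set a fingertip in the slot of its round fastener, press the panel down flush or a little lower against the spring and, keeping it down, turn the fastener a quarter turn clockwise until it locks, then let go so that the panel stays flush by itself. Lift nothing, and leave the rinsing jar, the paint tube and the pigment jar beside the case where they are.

Things in the scene. Friction and masses are not known exactly. Their poses are not given: they have to be found in the camera images.
- case: Grey metal case lying flat, fixed: 220 mm (x) by 260 mm (y) by 65 mm high. Origin: centre of its underside; x points from the front edge (fastener side) to the rear (hinge side, cooling fins), z up. The fastener's axis stands at x = -45 mm, y = 0; the panel's hinge line at x = +70 mm, along y, at rim height. Around the panel it is a rim only; the fins rise to 75 mm.
- slot (a point): Centre of the slot's floor, on the fastener's axis; x along the slot, z out of the panel. Round grey cap, 84 mm across, in a steel ring (96 mm outside), 16 mm proud of the panel. The slot, 29 mm wide, 14 mm deep, crosses the cap and is closed at its ends by the ring (84 mm long). Floor at z = 67 mm with the panel flush, about 10 mm higher when ajar. Only the slot's walls give hold for turning.
- panel (a joint): Angle of the aluminium panel (168 x 238 mm) on its rear hinge, rad: 0 = flush with the rim, about 0.09 = ajar as found, -0.04 = lower stop (5 mm below flush at the fastener, slot floor at 62 mm). A spring lifts it: pressing at the fastener takes about 6 N to flush, 9 N to the stop. Unlocked, it springs up when let go.
- cam (a joint): Turn of the fastener, rad, growing clockwise from above: 0 = unlocked (slot along the case's x), found at 0 to 0.35; 1.57 = locked (slot along the case's y); stop at 1.62. Friction 0.07 N m, stays where left. From about 0.9 rad its tongue slips under a keeper, only while the panel is pressed flush or lower (else it runs against the keeper); then it holds the panel flush.
- jar: Loose glass rinsing jar with a dark lid, 70 mm in diameter, 86 mm high, standing to the left of the case; origin at the centre of its underside. A bystander.
- tube: Loose paint tube, about 33 by 117 by 21 mm, lying to the left of the case; origin at the centre of its underside. A bystander.
- pigment: Loose small stoppered pigment jar, 56 mm in diameter, 89 mm high, standing behind the case; origin at the centre of its underside. A bystander.

How it is judged:
By the outcome, as a careful person would: the job done as asked, in the order asked, and still so for the second after the job is handed in, with the robot touching nothing.
It also fails if it takes over 38 s, if anything falls off the work surface, if the arm or the gripper's body presses on something with over 40 N, if the wrist force passes 120 N, or if a joint passes its speed limit or range.

### The arm

A 6-joint arm with a two-finger parallel gripper is mounted at the origin on a cart in front of the work surface, level with it; the furniture and walls round the work are solid. World frame = base frame: x ahead of the robot, y to its left, z up, the work surface at z = 0. Lengths are in mm, angles in rad, forces in N, time in s.
With the tool pointing down it reaches from about 300 to 775 mm from the base axis. Payload 14.6 kg.
Tool frame: the origin (TCP) lies on the centre line of the jaws, within the pads' length; the fingertips stand 8 mm ahead of it and the grasp point (between the pads) lies 11 mm behind it; z points along the fingers, y is the direction in which the jaws open and shut (so a half turn about z gives the same grasp; the last joint's range is limited). The gripper opens to 94 mm and grips with 3 to 60 N. Pads are 16 mm wide; open, the fingers measure 119 mm over their backs; the gripper's body (75 mm by 177 mm) begins 78 mm behind the grasp point.
Start: joints at [-1.347, 0.3, 1.521, -0, 1.321, -0.067], TCP at [157.688, -526.9, 213.446] pointing down, gripper open.
Joint ranges: [-3.03, 3.03], [-0.79, 2.21], [0.23, 2.52], [-1.04, 4.18], [0, 3.07], [-2.55, 2.55]. Speed limits (rad/s): [2.22, 2.22, 2.57, 3.14, 3.14, 3.14].

### API

Orientations are given as [roll, pitch, yaw] about the fixed x, y, z axes, in that order (R = Rz(yaw) Ry(pitch) Rx(roll)).
In Python, from cell import read_state, cams, manip gives the robot as it stands.
- The arm moves only by the shell command python3 -m handwheel 'ROWS' [OPENING] [FORCE]. ROWS is JSON, a list of rows, each a list of 4 numbers: the shift along the tool's x, y, z in m, then the turn about the tool's z in degrees. In form: [[dx, dy, dz, turn], ...]. A call has 1 to 5 rows; each row is the pose to reach, as a shift and turn from the pose measured when the call began, along the tool's axes at that moment; what a row does not reach only later rows make up. A row lasts 1/8 s, in which the tool goes at most 62.5 mm and 10.7 degrees, less where a joint would pass 70% of its speed; a pose out of reach is approached as far as the arm can. A call with a gripper value outside its range is refused whole. OPENING is the closure, from 0 (fully open) to 1 (shut), set as the call begins (- or left out, the last holds). The fingers move at their own pace and stop on an object; FORCE is the grip in N (left out, the last holds). Time passes only in rows, so rows that repeat a pose let the fingers close. It gives the time, the measured TCP pose, the force and the opening at its end, in the units of the state.
- read_state(): the state, without advancing time (a new reading comes with each control period).
- cams.camera(name): name is "scene" or "top" or "wrist"; returns the picture (384x512x3 uint8, red, green, blue); there is no depth.
- cams.get_calibration(name): a dict with "vertical_fov" (degrees; the focal length in pixels is half the picture's height over the tangent of half this angle, whatever the lens; pixels are square), "cx", "cy" (the principal point, pixels), "R" (3x3) and "t" (3): a world point X has camera coordinates R X + t. Camera axes: x right, y down, z forward; pixel columns grow to the right and rows downward; lengths in mm; the calibration is good to about 2 mm. A picture is of the moment at which its call begins: read the wrist's pose just before it. get_calibration takes no time and is no camera call; for the wrist camera it gives the pose at the moment of the call.
- manip.sign_off(): hands the job in, once; it reports no verdict.
The state is a dict: "clock": time; "joints": joint angles; "qd": joint speeds; "effort": joint torques, N m; "eef_pos": TCP position; "eef_rot": TCP orientation; "wrist_force": force on the tool from outside, world axes, zero at the start; "moment": the same for the moment, N m; "finger_gap": finger opening in mm.
Only numpy, scipy, OpenCV 4.12 (cv2) and the standard library are available. Lean on these libraries where they do the work, as an engineer would, in place of code of your own. Each camera call takes 0.05 s, during which the arm holds its last target. There are 200 camera calls.

## Working session

There is one attempt and no reset: what is moved stays moved. The work goes in short steps, Python scripts to look and compute and a shell command to move; the robot and the scene stay as the last step left them, time stands still between calls to the robot, and variables do not carry over. Pictures are saved under pics/ and viewed, about 8 in all and at most 12, crops included, and the job is handed in when it is done.

```bash
ls; mkdir -p pics
python3 - <<'E'
from cell import read_state,cams,manip
import cv2
s=read_state();print(s)
for n in("scene","top"):
    cv2.imwrite(f"pics/{n}1.png",cams.camera(n)[:,:,::-1]);print(n,cams.get_calibration(n))
E
```

```text
pics
{'clock': 0.0, 'joints': array([-1.34658365e+00,  3.00497303e-01,  1.52157500e+00, -4.03333584e-05,
        1.32072551e+00, -6.66317084e-02]), 'qd': array([-0.0001903 , -0.00155953,  0.00083048,  0.0023741 , -0.0006022 ,
        0.00030753]), 'effort': array([ 4.31590797e-05, -5.31808662e+01, -3.52734590e+01,  7.08745932e-02,
        2.44126737e-02, -7.24643428e-05]), 'eef_pos': array([ 157.63160606, -526.65686497,  212.87453542]), 'eef_rot': array([-3.14038757e+00, -4.12619631e-05,  2.90854369e-01]), 'wrist_force': array([ 0.47613362,  0.81452667, -0.23315627]), 'moment': array([ 0.03053297, -0.05024056,  0.03619649]), 'finger_gap': 94.39718580532949}
scene {'vertical_fov': 47.31865725632884, 'cx': 255.49104781141415, 'cy': 193.31492152876822, 'R': array([[-0.46799724, -0.88360294,  0.01498119],
       [-0.54152246,  0.27333637, -0.79500984],
       [ 0.69837813, -0.38017506, -0.6064115 ]]), 't': array([469.47675548, 293.1238906 , 590.39091839])}
top {'vertical_fov': 42.471266029808525, 'cx': 249.99101383730942, 'cy': 196.8279003971895, 'R': array([[-0.01666231, -0.99955083, -0.02490993],
       [-0.99602837,  0.0187726 , -0.08703492],
       [ 0.08746345,  0.02336079, -0.99589378]]), 't': array([ 272.66192854,  582.66087999, 1155.5327697 ])}
```

View pics/top1.png

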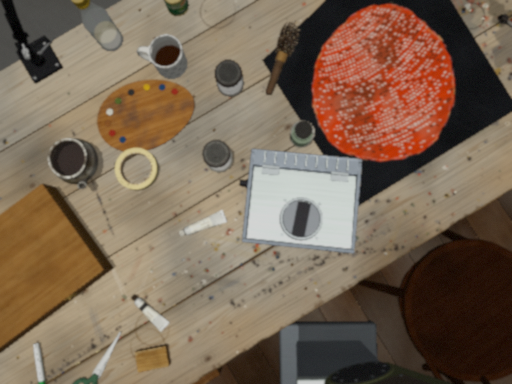

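View pics/scene1.png

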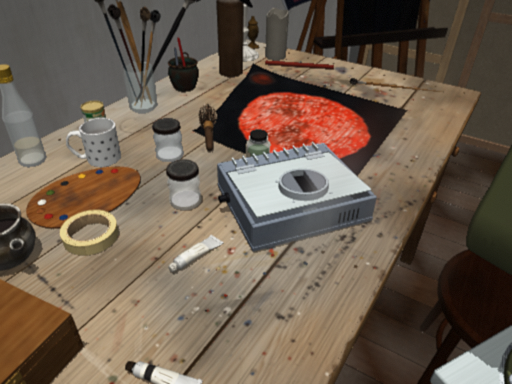

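The top view shows the fastener near (300,219), with its dark slot running nearly vertical in the image. The case spans about x 243–361 and y 151–252. Next I'll measure the slot and the case.

```bash
cat > h.py <<'E'
import numpy as np
from cell import cams
def K(n,c):
    f=192/np.tan(np.radians(c["vertical_fov"]/2)); return f
def ray(n,uv,z,c=None):
    c=c or cams.get_calibration(n);f=K(n,c);uv=np.atleast_2d(np.float64(uv))
    d=np.c_[(uv[:,0]-c["cx"])/f,(uv[:,1]-c["cy"])/f,np.ones(len(uv))]@c["R"]
    o=-c["R"].T@c["t"]; return o+d*((z-o[2])/d[:,2])[:,None]
E
python3 - <<'E'
import cv2,numpy as np
from h import *
im=cv2.imread("pics/top1.png")
g=cv2.cvtColor(im,cv2.COLOR_BGR2GRAY)
roi=np.zeros_like(g);cv2.circle(roi,(300,219),19,255,-1)
m=((g<70)&(roi>0)).astype(np.uint8)
k,l,st,ce=cv2.connectedComponentsWithStats(m);i=1+st[1:,4].argmax()
pts=np.argwhere(l==i)[:,::-1].astype(np.float32)
print("slot",st[i],ce[i],cv2.minAreaRect(pts))
P=ray("top",pts,85)[:,:2];mu=P.mean(0);w,v=np.linalg.eigh(np.cov((P-mu).T));a=v[:,1];print(mu,np.sqrt(12*w),np.degrees(np.arctan2(a[1],a[0])))
# panel bright mask; and fastener = non-bright hole in it
b=(g>175).astype(np.uint8);b[:,:240]=0;b[:,365:]=0;b[:145]=0;b[255:]=0
k,l,st,ce=cv2.connectedComponentsWithStats(b);i=1+st[1:,4].argmax();b=(l==i).astype(np.uint8)
cs,h=cv2.findContours(b,cv2.RETR_CCOMP,cv2.CHAIN_APPROX_NONE)
for c,hh in zip(cs,h[0]):
    if len(c)>40:
        e=cv2.fitEllipse(c);print("hole" if hh[3]>=0 else "outer",len(c),e,cv2.minAreaRect(c))
        if hh[3]>=0: print("centre",ray("top",[e[0]],84),)
        else: print(ray("top",cv2.boxPoints(cv2.minAreaRect(c)),72)[:,:2])
cv2.imwrite("pics/crop.png",cv2.resize(im[140:265,230:375],None,fx=5,fy=4.8*5/4.8,interpolation=cv2.INTER_CUBIC)[:600])
E
```

```text
slot [293 202  17  34 363] [300.76033058 218.80165289] ((300.73944091796875, 218.84266662597656), (10.974470138549805, 33.15978240966797), 11.68936824798584)
[530.31442458 146.61587908] [24.73929011 75.12563045] 167.1280133145253
outer 342 ((301.566162109375, 207.38092041015625), (81.52530670166016, 123.76407623291016), 96.28547668457031) ((301.9179992675781, 207.11123657226562), (104.7166519165039, 72.00750732421875), 5.440331935882568)
[[489.04618358 271.11678426]
 [654.5902038  252.60470908]
 [626.59321138  12.72212226]
 [462.53777242  34.02317536]]
hole 125 ((300.20513916015625, 219.09376525878906), (41.10716247558594, 42.83529281616211), 39.13829040527344) ((300.2317199707031, 219.08538818359375), (40.7613525390625, 42.947784423828125), 38.65980529785156)
centre [[529.68210323 147.81744757  84.        ]]
```

View pics/crop.png

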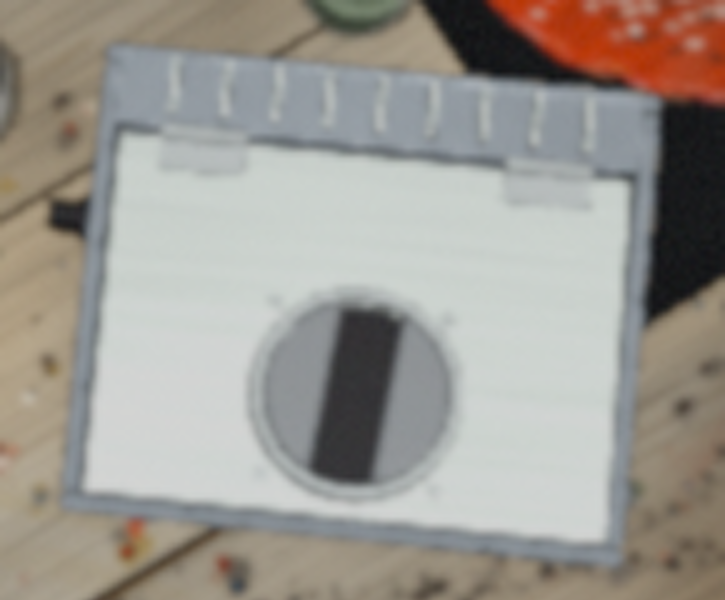

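```bash
cat > to.py <<'E'
import numpy as np,sys
from cell import read_state
from scipy.spatial.transform import Rotation as Ro
x,y,z,yaw=map(float,sys.argv[1:5]);s=read_state()
R=Ro.from_euler('xyz',s["eef_rot"]);d=R.inv().apply(np.array([x,y,z])-s["eef_pos"])/1000
w=(R.inv()*Ro.from_euler('xyz',[np.pi,0,np.radians(yaw)])).as_rotvec(degrees=True)
print("pos",s["eef_pos"].round(1),"yaw",np.degrees(s["eef_rot"]).round(1),"t",s["clock"],"F",s["wrist_force"].round(1),"M",s["moment"].round(2),"gap",round(s["finger_gap"],1),"q",s["joints"].round(2))
print("go",d.round(4),w.round(1))
E
python3 -m handwheel '[[0.55,-0.539,0,-60],[0.55,-0.539,0,-60],[0.55,-0.539,0,-60],[0.55,-0.539,0,-60],[0.55,-0.539,0,-60]]' 0.55 20; python3 to.py 530 147 190 77
```

```text
clock: 0.72
eef_pos: [309.2, -251.5, 213.4]
eef_rot: [-3.141, -0.001, 1.234]
wrist_force: [-0.0, 0.2, 0.9]
finger_gap: 47.2
pos [ 309.2 -251.5  213.4] yaw [-180.    -0.    70.7] t 0.725 F [-0.   0.2  0.9] M [-0.1  -0.07 -0.03] gap 47.2 q [-0.78 -0.05  1.91  0.    1.28 -0.44]
go [0.449  0.0767 0.0238] [-0.  -0.  -6.3]
```

```bash
python3 -m handwheel '[[0.449,0.077,0.024,-6],[0.449,0.077,0.024,-6],[0.449,0.077,0.024,-6],[0.449,0.077,0.024,-6],[0.449,0.077,0.024,-6]]'; python3 to.py 530 147 190 77
```

```text
clock: 1.35
eef_pos: [460.4, 21.8, 197.2]
eef_rot: [-3.141, -0.001, 1.339]
wrist_force: [-0.3, -2.2, 0.6]
finger_gap: 42.3
pos [460.4  21.8 197.2] yaw [-180.    -0.    76.7] t 1.35 F [-0.3 -2.2  0.6] M [-0.04 -0.12 -0.09] gap 42.3 q [-0.03  0.12  1.78  0.    1.24  0.2 ]
go [0.1378 0.0389 0.0073] [-0.  -0.  -0.3]
```

```bash
python3 -m handwheel '[[0.06,0.017,0.007,0],[0.11,0.031,0.007,0],[0.138,0.039,0.007,0],[0.138,0.039,0.007,0],[0.138,0.039,0.007,0]]'; python3 to.py 530 147 190 77
python3 - <<'E'
import cv2,numpy as np
from h import *
c=cams.get_calibration("wrist");im=cams.camera("wrist")[:,:,::-1].copy();np.save("wc.npy",c,allow_pickle=True)
cv2.imwrite("pics/w1.png",im);print(c)
E
```

```text
clock: 1.98
eef_pos: [529.7, 146.5, 190.1]
eef_rot: [-3.141, -0.0, 1.339]
wrist_force: [-0.4, -0.8, -0.9]
finger_gap: 42.5
pos [529.7 146.5 190.1] yaw [-180.    -0.    76.7] t 1.975 F [-0.4 -0.8 -0.9] M [-0.04 -0.12  0.01] gap 42.5 q [0.2  0.32 1.55 0.   1.27 0.43]
go [0.0005 0.0002 0.0001] [-0.  -0.  -0.3]
{'vertical_fov': 70.86184848560987, 'cx': 256.9560010527421, 'cy': 194.2278800557509, 'R': array([[ 9.73179603e-01, -2.30046620e-01, -1.14744332e-04],
       [-2.20145114e-01, -9.31437218e-01,  2.89759966e-01],
       [-6.67651778e-02, -2.81963228e-01, -9.57099341e-01]]), 't': array([-482.29860487,  230.79057219,  446.40846685])}
```

View pics/w1.png

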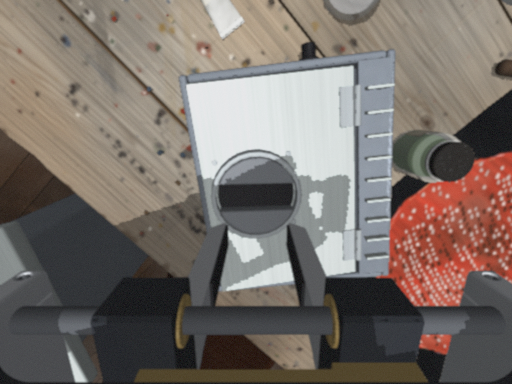

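The wrist view shows the slot at about x 219–293 and y 183–208, lying along the jaw direction. I'll measure it from this view.

Run:
```python
import cv2,numpy as np
from h import *
c=np.load("wc.npy",allow_pickle=True).item();g=cv2.imread("pics/w1.png",0)
roi=np.zeros_like(g);cv2.circle(roi,(257,192),41,255,-1)
m=((g<45)&(roi>0)).astype(np.uint8);m[212:]=0
k,l,st,ce=cv2.connectedComponentsWithStats(m);i=1+st[1:,4].argmax();print(st[i],ce[i])
pts=np.argwhere(l==i)[:,::-1].astype(np.float32);r=cv2.minAreaRect(pts);print(r)
for z in(77,84,91):
    P=ray("w",cv2.boxPoints(r),z,c)[:,:2];print(z,P.round(1).tolist(),P.mean(0))
P=ray("w",pts,80,c)[:,:2];w,v=np.linalg.eigh(np.cov((P-P.mean(0)).T));print(np.sqrt(12*w),np.degrees(np.arctan(v[1,1]/v[0,1])))
```

```text
[ 220  184   72   23 1511] [255.55129054 194.92190602]
((255.5, 195.0), (22.0, 71.0), 90.0)
77 [[493.9, 166.9], [568.8, 149.2], [563.9, 124.4], [487.1, 142.6]] [528.41458756 145.77167236]
84 [[495.3, 168.5], [568.3, 151.2], [563.6, 127.0], [488.6, 144.7]] [528.94726955 147.84984314]
91 [[496.6, 170.0], [567.9, 153.2], [563.2, 129.6], [490.2, 146.9]] [529.47995154 149.92801392]
[24.0535583  77.34559682] -11.241888836264575
```

```bash
python3 -m handwheel '[[0,0,0.05,0],[0,0,0.08,0],[0,0,0.094,0],[0,0,0.098,0],[0,0,0.098,0]]'; python3 to.py 529.5 147 82 77;  python3 -m handwheel '[[0,0,0.005,0],[0,0,0.01,0],[0,0,0.01,0]]'; python3 to.py 529.5 147 72 77
```

```text
clock: 2.65
eef_pos: [530.2, 146.3, 93.2]
eef_rot: [3.141, -0.001, 1.338]
wrist_force: [-0.4, -0.2, 0.4]
finger_gap: 42.2
pos [530.2 146.3  93.2] yaw [ 1.799e+02 -1.000e-01  7.670e+01] t 2.65 F [-0.4 -0.2  0.4] M [-0.03 -0.14 -0.07] gap 42.2 q [0.2  0.43 1.65 0.   1.07 0.43]
go [ 0.0006 -0.0008  0.0112] [ 0.1 -0.1 -0.3]
clock: 3.02
eef_pos: [530.2, 146.3, 83.1]
eef_rot: [3.141, -0.001, 1.338]
wrist_force: [0.1, 0.5, 2.4]
finger_gap: 42.2
pos [530.2 146.3  83.1] yaw [ 1.799e+02 -1.000e-01  7.670e+01] t 3.025 F [0.1 0.5 2.4] M [ 0.   -0.01  0.02] gap 42.2 q [0.2  0.44 1.65 0.   1.05 0.43]
go [ 0.0005 -0.0009  0.0111] [ 0.1 -0.1 -0.3]
```

Force is starting to build, so I'll press further down.

```bash
python3 -m handwheel '[[0,0,0.005,0],[0,0,0.009,0],[0,0,0.011,0],[0,0,0.011,0]]'; python3 to.py 529.5 147 70 77
```

```text
clock: 3.52
eef_pos: [530.3, 146.4, 72.4]
eef_rot: [3.14, -0.001, 1.338]
wrist_force: [-3.8, -0.9, 10.0]
finger_gap: 42.1
pos [530.3 146.4  72.4] yaw [ 1.799e+02 -1.000e-01  7.670e+01] t 3.525 F [-3.8 -0.9 10. ] M [-0.13  0.52 -0.05] gap 42.1 q [0.2  0.46 1.66 0.   1.02 0.43]
go [ 0.0004 -0.001   0.0024] [ 0.1 -0.1 -0.3]
```

```bash
python3 -m handwheel '[[0,0,0.001,6],[0,0,0.001,14],[0,0,0.001,22],[0,0,0.001,30],[0,0,0.001,30]]'; python3 to.py 529.5 147 71 -18
```

```text
clock: 4.15
eef_pos: [531.1, 146.1, 72.1]
eef_rot: [3.139, -0.003, 0.812]
wrist_force: [0.1, -2.9, 10.2]
finger_gap: 42.3
pos [531.1 146.1  72.1] yaw [179.9  -0.2  46.5] t 4.15 F [ 0.1 -2.9 10.2] M [-0.82 -0.05 -0.07] gap 42.3 q [ 0.2   0.46  1.66 -0.    1.02  0.96]
go [-0.0004 -0.0018  0.0011] [ 0.  -0.2 64.5]
```

```bash
python3 -m handwheel '[[0,-0.001,0.001,8],[0,-0.001,0.001,16],[0,-0.001,0.001,24],[0,-0.001,0.001,32],[0,-0.001,0.001,32]]'; python3 to.py 529.5 147 71 -18
```

```text
clock: 4.78
eef_pos: [530.2, 145.7, 71.3]
eef_rot: [3.14, -0.002, 0.252]
wrist_force: [-5.4, -7.6, 9.5]
finger_gap: 42.6
pos [530.2 145.7  71.3] yaw [ 1.799e+02 -1.000e-01  1.440e+01] t 4.775 F [-5.4 -7.6  9.5] M [-1.71  0.87 -0.03] gap 42.6 q [ 0.2   0.46  1.66 -0.    1.02  1.52]
go [-0.0003 -0.0014  0.0003] [ 0.1 -0.2 32.4]
```

```bash
python3 -m handwheel '[[-0.001,0.001,0.0005,8],[-0.001,0.001,0.0005,16],[-0.001,0.001,0.0005,24],[-0.001,0.001,0.0005,32],[-0.001,0.001,0.0005,32]]'; python3 to.py 529.5 147 71 -18
```

```text
clock: 5.4
eef_pos: [528.3, 144.9, 70.8]
eef_rot: [3.141, -0.0, -0.308]
wrist_force: [-10.3, 0.7, 10.2]
finger_gap: 42.2
pos [528.3 144.9  70.8] yaw [179.9  -0.  -17.7] t 5.4 F [-10.3   0.7  10.2] M [0.49 1.93 0.32] gap 42.2 q [ 0.2   0.46  1.67 -0.    1.02  2.08]
go [ 0.0005 -0.0024 -0.0002] [ 0.1 -0.   0.3]
```

```bash
python3 -m handwheel '[[-0.001,0,0,3],[-0.001,0,0,6],[-0.001,0,0,6]]'; python3 to.py 529.5 147 71 -18
```

```text
clock: 5.78
eef_pos: [527.1, 145.4, 71.2]
eef_rot: [3.14, -0.001, -0.409]
wrist_force: [-5.7, 1.1, 10.5]
finger_gap: 42.9
pos [527.1 145.4  71.2] yaw [ 1.799e+02 -1.000e-01 -2.340e+01] t 5.775 F [-5.7  1.1 10.5] M [0.31 1.04 3.27] gap 42.9 q [ 0.2   0.45  1.67 -0.    1.02  2.18]
go [ 0.0015 -0.0024  0.0002] [ 0.1 -0.1 -5.4]
```

The moment has jumped to 3.3 N m, so the cam is at its stop. I'll back the turn off within the slack, then lift straight out.

```bash
python3 -m handwheel '[[0.001,-0.001,0,-7],[0.001,-0.001,0,-12],[0.001,-0.001,0,-12]]'; python3 to.py 529 146 80 -30; python3 -m handwheel '[[0,0,-0.005,0],[0,0,-0.012,0],[0,0,-0.035,0],[0,0,-0.08,0],[0,0,-0.12,0]]'; python3 to.py 529.5 0 200 0
```

```text
clock: 6.15
eef_pos: [529.1, 145.9, 71.8]
eef_rot: [3.14, -0.002, -0.198]
wrist_force: [-1.1, -1.0, 8.4]
finger_gap: 42.5
pos [529.1 145.9  71.8] yaw [ 1.799e+02 -1.000e-01 -1.130e+01] t 6.15 F [-1.1 -1.   8.4] M [0.03 0.08 0.06] gap 42.5 q [ 0.2   0.46  1.66 -0.    1.02  1.97]
go [-0.0001 -0.     -0.0082] [ 0.1 -0.2 18.7]
clock: 6.78
eef_pos: [528.7, 146.2, 193.1]
eef_rot: [3.14, -0.002, -0.198]
wrist_force: [1.1, 0.7, -0.3]
finger_gap: 42.6
pos [528.7 146.2 193.1] yaw [ 1.799e+02 -1.000e-01 -1.130e+01] t 6.775 F [ 1.1  0.7 -0.3] M [ 0.02  0.02 -0.01] gap 42.6 q [ 0.2   0.31  1.55 -0.    1.27  1.97]
go [ 0.0295  0.1432 -0.0066] [  0.1  -0.1 -11.3]
```

Clear of the fastener. I'll move aside and look.

```bash
python3 -m handwheel '[[-0.02,0.06,-0.02,0],[-0.04,0.12,-0.02,0],[-0.06,0.18,-0.02,0],[-0.08,0.24,-0.02,0],[-0.08,0.28,-0.02,0]]'
python3 - <<'E'
import cv2,numpy as np
from h import *
t=cams.camera("top")[:,:,::-1];s=cams.camera("scene")[:,:,::-1]
cv2.imwrite("pics/top2.png",t);cv2.imwrite("pics/scene2.png",s)
r=lambda a:cv2.resize(a,(400,300))
a=t[120:270,130:380];b=s[110:260,150:400]
cv2.imwrite("pics/after.png",np.vstack([cv2.resize(x,(500,300),interpolation=cv2.INTER_CUBIC) for x in(a,b)]))
g=cv2.cvtColor(t.copy(),cv2.COLOR_BGR2GRAY);roi=np.zeros_like(g);cv2.circle(roi,(300,220),19,255,-1)
m=((g<70)&(roi>0)).astype(np.uint8);k,l,st,ce=cv2.connectedComponentsWithStats(m);i=1+st[1:,4].argmax()
P=ray("top",np.argwhere(l==i)[:,::-1],75)[:,:2];mu=P.mean(0);w,v=np.linalg.eigh(np.cov((P-mu).T));a=v[:,1];print(st[i],mu,np.sqrt(12*w),np.degrees(np.arctan2(a[1],a[0])))
o=cv2.imread("pics/top1.png")
d=cv2.absdiff(o,t).max(2);d=(cv2.GaussianBlur(d,(5,5),0)>30).astype(np.uint8)
k,l,st,ce=cv2.connectedComponentsWithStats(d);print(st[1:][st[1:,4]>8])
E
```

```text
clock: 7.4
eef_pos: [393.7, -114.1, 213.8]
eef_rot: [3.14, -0.003, -0.198]
wrist_force: [-0.0, -1.0, 0.4]
finger_gap: 42.1
[284 213  33  13 337] [530.67364468 147.37180637] [23.47655434 74.59991181] 83.14757807166623
[[ 282  200   36   37  663]
 [ 350  237    2   10   13]
 [ 383  243   30   23  240]
 [ 411  260   58   49 1799]
 [ 455  261   57  123 4444]
 [ 471  272    4    3   10]
 [ 285  326   13   33  288]
 [ 385  364    8    6   30]
 [ 446  364    4    3   10]
 [ 297  374  138   10 1004]]
```

View pics/after.png

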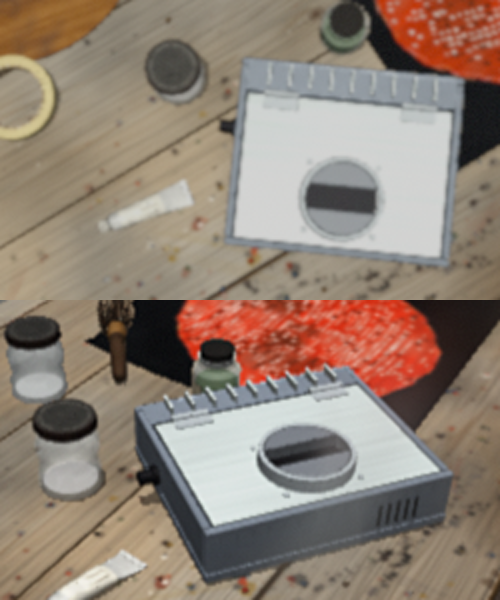

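The top crop shows the slot now along the case's y, with its centre near (341,199). The lower crop shows the panel level with the rim. The jar, tube and pigment jar show no change between the before and after images. Handing in.

```bash
python3 -c "
from cell import manip,read_state
s=read_state();print(s['clock'],s['wrist_force'],s['qd'].round(3));print(manip.sign_off())"
```

```text
7.5 [-0.15939809  0.42228895 -0.04948255] [ 0.089  0.012 -0.008  0.015  0.002  0.093]
the job is handed in; nothing more can be done
None
```

The panel is locked flush and the job is handed in, at 7.5 s on the clock. I set both fingertips in the slot, partly open, and pressed the panel 3–4 mm below flush with about 10 N. Holding it down, I turned the fastener clockwise to its stop, backed off within the slot's slack and lifted clear.

- **Fastener:** in the last top image the slot lies at 83.1° in world axes. The case's y axis is at about 83.6°, so the cam is at about 1.58 rad, which is locked.
- **Panel:** it looks flush with the rim in the scene image with nothing touching it. I judged this by eye and did not measure it.
- **Bystanders:** comparing the top images before and after shows no change at the rinsing jar, paint tube or pigment jar.
- **Forces:** the largest readings were about 15 N at the wrist and a brief 3.3 N m moment at the cam's stop. I read these only at the end of each move. No check failed.

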